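Open the ratchet holder on the hallway shelf

ROBOT

A 7-joint arm with a two-finger parallel gripper is mounted at the origin on the work surface. World frame = base frame: x ahead of the robot, y to its left, z up, the work surface at z = 0. Lengths are in m, angles in degrees, forces in N, time in s.
With the tool pointing down it reaches from about 0.425 to 0.875 m from the base axis. Payload 4.7 kg.
Tool frame: the origin (TCP) lies at the very end of the fingers, on their centre line; the grasp point (between the pads) lies 19 mm behind it; z points along the fingers, y is the line along which they close (so a half turn about z gives the same grasp; the last joint's range is limited). The gripper opens to 87 mm and grips with 3 to 60 N. Pads are 19 mm wide; open, the fingers measure 117 mm over their backs; the gripper's body (75 mm by 190 mm) begins 51 mm behind the grasp point.
Start: joints at [65.953, 18.392, -4.016, 83.108, 1.295, 78.541, -3.26], TCP at [0.273, -0.59, 0.223] pointing down, gripper open.
Joint ranges: [-163.93, 163.93], [-17.29, 119.83], [-79.2, 71.16], [3.27, 140.29], [-89.18, 269.18], [5.43, 117.66], [-154.24, 154.24]. Speed limits (degrees/s): [147.25, 147.25, 180, 180, 180, 180, 180].

INTERFACE

Orientations are given as [roll, pitch, yaw] about the fixed x, y, z axes, in that order (R = Rz(yaw) Ry(pitch) Rx(roll)).
In Python, from cell import get_obs, read_camera, sign_off, silhouettes gives the robot as it stands.
- The arm moves only by the tool play_rows, never from a script. Its argument "steps" is a list that holds one entry, the list of rows, each a list of 7 numbers: the shift along the tool's x, y, z in m, then the turn, a rotation vector about the tool's x, y, z in rad, then the finger opening in m, from 0 to 0.087. A call has 1 to 12 rows; each row shifts and turns the commanded pose from where the row before left it, along the tool's axes as they then stand; what a row does not reach is not made up. A row lasts 1/10 s, in which the tool goes at most 50 mm and 8.59 degrees, less where a joint would pass 70% of its speed; a pose out of reach is approached as far as the arm can. A call is refused whole if a number of a shift passes 0.05 or a number of a turn 0.15, either way. A call with a gripper value outside its range is refused whole. The fingers move at their own pace and stop on an object; "force" is the grip in N (left out, the last holds). Time passes only in rows, so rows that do not move let the fingers close. It gives the time, the measured TCP pose, the force, the opening and the grip force at its end, in the units of the state.
- get_obs(): the state, without advancing time (a new reading comes with each control period).
- read_camera(name): name is "scene" or "top" or "wrist"; returns a dict with "frame" (420x560x3 uint8, red, green, blue), "intrinsics" (3x3 intrinsics, pixels), "view" (4x4, takes a point from world to camera coordinates). Camera axes: x right, y up, looking along -z (the intrinsics and any distortion apply to the point x, -y, -z); pixel columns grow to the right and rows downward; lengths in m; the calibration is good to about 2 mm. The wrist camera is an equidistant fisheye: a pixel r from the principal point sees the ray r / f radians off the axis. A picture is of the moment at which its call begins. There is no depth.
- sign_off(): hands the job in; it is judged then, once.
Trained networks look in the newest picture that a camera, given by its name, has taken for a name from the list of things; names that differ only in an ending like _2 or _b are one class to them, and where a whole thing is asked for, a point or a joint stands for the part that bears it (a point fixed in the world has none). Each returns a list of dicts, best first, with "p" (0 to 1); they miss things now and then, are a little off and sometimes report something else, mostly with a low value. They report only what shows in the picture. A call takes as long as a camera call.
- silhouettes(camera, name): "pixels" (420x560 bool, what is visible of it) and "extent" ([left, top, right, bottom] in pixels, round what is visible of it).
The state is a dict: "time_s": time; "qpos": joint angles; "joint_velocities": joint speeds; "effort": joint torques, N m; "tool_pos": TCP position; "tool_rot": TCP orientation; "force": force on the tool from outside, world axes, zero at the start; "wrist_torque": the same for the moment, N m; "grip_width": finger opening in m; "grasp_force": force on a finger pad.
Only numpy, scipy, OpenCV 4.12 (cv2) and the standard library are available. Lean on these libraries where they do the work, as an engineer would, in place of code of your own. Each camera call takes 0.05 s, during which the arm holds its last target. There are 200 camera calls.

TASK

Make room for the mail beside the torch in the plywood ratchet holder: with a fingertip press the orange release pad right down and, keeping it down, push the sliding jaw back along its toothed bar, away from the torch, until it is fully home against the black end block. Then let the pad spring up and come away. Nothing is to be picked up: leave the torch, the mint tin and the coasters lying where they are.

Things in the scene. Friction and masses are not known exactly. Their poses are not given: they have to be found in the camera images.
- holder: fixed ratchet holder: birch plywood base 158 mm (x) by 350 mm (y), its top (bay floor) 20 mm above the worktop. Origin: centre of its underside; z up. A toothed steel bar runs along y in a slot of the base. At +y a fixed plywood end, 130 mm wide, inner face at y = +150 mm, top 95 mm above the worktop; at -y a black end block, y = -167 to -147 mm, 90 mm wide, top 50 mm. The jaw slides between
- jaw (a joint): position (m) of the sliding jaw: 0 = fully back, home against the black end block; grows along the holder's +y towards the fixed end, at most 0.14; starts at 0.06 to 0.12. Unless the release pad is held down, 8 mm ratchet teeth block it towards home (up to 8 mm of play at first); towards +y it always slides. Released, it slides with about 2 N of friction
- release (a joint): how far (m) the orange release pad is pressed: 0 = up, 0.008 = fully down on a rigid stop inside the jaw. The ratchet is free beyond about 0.004; untouched, the pad may stand up to 0.003 down where the pawl sits on a tooth. Sprung: about 2.5 N starts it, 7 N fully down; springs up when let go
- pad_top (a point): centre of the top face of the orange release pad (54 mm along the holder's x, 58 mm along y, three thin black lines), floor of a pocket in the jaw, 63 mm long along y and open at both x sides. Moves with pad and jaw; 58 mm above the worktop when up, 50 mm fully down. Axes as the holder's. A fingertip in the pocket can press the pad and push the ridge towards -y
- ridge_top (a point): middle of the top of the grey ridge of the jaw, the pocket's -y wall: 72 mm wide (x), 8 mm thick, top 75 mm above the worktop; its inner face is 32 mm from the pad's centre. Pushing it towards -y moves the jaw home. Axes as the holder's
- plate_top (a point): middle of the top of the plywood jaw plate, the pocket's +y wall: 120 mm wide (x), 10 mm thick, top 95 mm above the worktop; its inner face is 31 mm from the pad's centre. Moves with the jaw. Axes as the holder's
- pad_home (a point): fixed point: where pad_top is when the jaw is fully home and the pad is up. Axes as the holder's
- torch: loose yellow plastic torch, 126 mm long, 34 mm across, lying in the bay across the bar near the fixed end. Origin: centre of its underside; its x axis runs along it towards the lens. Not to be moved
- mint_tin: loose mint-green and white tin, 96 x 62 x 22 mm, lying flat beside the holder. Origin: centre of its underside. Not to be moved
- coasters: loose stack of five round cork coasters, 95 mm across, 31 mm high, beside the holder. Origin: centre of its underside. Not to be moved

How it is judged (in metres and radians):
On the way, in this order (a step that is already met when the one before it is completed fails the run):
1. the release pad is pressed down by the fingers while the jaw is still forward (value of joint release above 0.0045 m and contact force between the fingers and anything else above 0.5 N and value of joint jaw above 0.03 m), for 0.1 s.
2. the jaw is pushed fully home with the release still held down (value of joint jaw below 0.005 m and value of joint release above 0.0035 m), for 0.1 s.
At the end, for the whole second after the job is handed in: the jaw is within 5 mm of fully home, the release pad has sprung up (less than 2.5 mm down), and torch, tin and coasters lie within 15 mm of where they were (value of joint jaw below 0.005 m and value of joint release below 0.0025 m and distance of each of torch, mint_tin, coasters from where it was at the start of the episode below 0.015 m); the robot touches nothing.
It fails at once if the torch is lifted or shoved (distance of torch from where it was at the start of the episode above 0.02 m or angle between torch's own z axis and vertical above 0.4 rad).
It fails at once if the mint tin is lifted or shoved (distance of mint_tin from where it was at the start of the episode above 0.02 m or height (world z) of mint_tin above 0.01 m).
It fails at once if the coasters are lifted or shoved (distance of coasters from where it was at the start of the episode above 0.02 m or height (world z) of coasters above 0.01 m).
It also fails if it takes over 38 s, if anything falls off the work surface, if the arm or the gripper's body presses on something with over 40 N, if the wrist force passes 120 N, or if a joint passes its speed limit or range.

## Working session

There is one attempt and no reset: what is moved stays moved. The work goes in short steps, Python scripts to look and compute and a tool call to move; the robot and the scene stay as the last step left them, time stands still between calls to the robot, and variables do not carry over. Pictures are saved under pics/ and viewed, at most 10 in all, crops included, and the job is handed in when it is done.

Besides the shell and the picture viewer there is one more tool, called after ">>>" as a command line: name --argument value ..., lists and objects as JSON in quotes. play_rows: Moves the arm, as the interface text tells. Its arguments: {"type":"object","properties":{"steps":{"type":"array","items":{"type":"array","items":{"type":"array","items":{"type":"number"}}}},"force":{"type":"number"}},"required":["steps"]}

```bash
mkdir -p pics
cat > h.py <<'E'
import numpy as np,cv2
from cell import *
def ray(c,u,v):
    K=c["intrinsics"];V=np.array(c["view"]);d=np.array([(u-K[0][2])/K[0][0],-(v-K[1][2])/K[1][1],-1.])
    R=V[:3,:3];o=-R.T@V[:3,3];return o,R.T@d
def atz(c,u,v,z):
    o,d=ray(c,u,v);return o+d*(z-o[2])/d[2]
E
python3 - <<'E'
from h import *
o=get_obs();print(o)
for n in("top","scene"):
    c=read_camera(n);cv2.imwrite(f"pics/{n}.png",c["frame"][:,:,::-1]);print(c["intrinsics"],c["view"])
    for k,z in(("pad_top",.056),("torch",.037),("mint_tin",.022),("coasters",.031),("holder",.02)):
        r=silhouettes(n,k)
        if r:
            m=r[0]["pixels"];v,u=np.nonzero(m);(cx,cy),s,a=cv2.minAreaRect(np.c_[u,v].astype(np.float32));print(n,k,r[0]["p"],r[0]["extent"],u.mean(),v.mean(),s,a,atz(c,u.mean(),v.mean(),z).round(4))
E
```

```text
{'time_s': 0.0, 'qpos': array([65.95316251, 18.43896838, -4.01514147, 83.17567443,  1.29333915,
       78.53840408, -3.26102427]), 'joint_velocities': array([ 0.07136559, -0.01981866,  0.06052881,  0.07640633,  0.00570404,
        0.01644014,  0.04606311]), 'effort': array([ 2.13729090e-04, -4.91291785e+01, -4.03624177e-01, -3.12529063e+01,
       -6.39108382e-02,  4.38970432e-02,  1.89111643e-04]), 'tool_pos': array([ 0.27293743, -0.58931785,  0.22145569]), 'tool_rot': array([-1.79892100e+02,  4.17028659e-03,  2.48548822e+01]), 'force': array([-0.30354765, -0.08925089,  0.21885118]), 'wrist_torque': array([-0.01048702, -0.05703957, -0.01628176]), 'grasp_force': 0.0, 'grip_width': 0.086881418530742}
[[456.34644271   0.         281.21154023]
 [  0.         456.34644271 214.10792955]
 [  0.           0.           1.        ]] [[ 2.87390373e-02 -9.99482441e-01  1.44539596e-02 -8.23610833e-04]
 [ 9.91876223e-01  3.03069492e-02  1.23543708e-01 -5.58923065e-01]
 [-1.23917822e-01  1.07860116e-02  9.92233861e-01 -7.36797752e-01]
 [ 0.00000000e+00  0.00000000e+00  0.00000000e+00  1.00000000e+
[... 944 characters left out ...]
0.          0.          0.          1.        ]]
scene pad_top 0.69 [271.2, 191.0, 302.0, 197.5] 286.125 193.27173913043478 (27.71858787536621, 7.212489604949951) 8.13010311126709 [0.5165 0.0029 0.056 ]
scene mint_tin 0.83 [162.5, 221.3, 213.7, 258.0] 187.43808925204274 238.8786926461345 (30.532503128051758, 54.7779541015625) 88.15238952636719 [ 0.7141 -0.0343  0.022 ]
scene coasters 0.61 [324.1, 255.2, 380.2, 314.3] 352.6221672847136 285.5718994643593 (56.70331573486328, 51.62683868408203) 16.699243545532227 [0.5567 0.2286 0.031 ]
scene holder 0.7 [210.0, 152.1, 336.8, 305.7] 277.4069260508349 233.14962573003208 (97.54240417480469, 150.2176513671875) 15.32150936126709 [0.5733 0.05   0.02  ]
```

View pics/top.png

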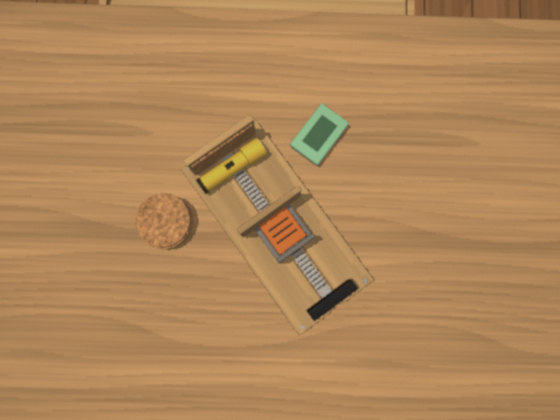

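View pics/scene.png

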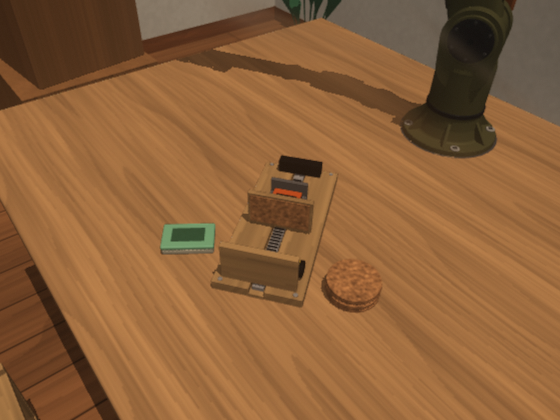

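The top view shows the orange pad near (285,231), the jaw plate at (270,211), the black block at (332,300) and the torch at (232,166). The tin is at (320,134) and the coasters are at (163,221). The scene view agrees. Next I measure the pad and the bar direction by colour.

```bash
cat > m.py <<'E'
from h import *
def meas(zp):
    c=read_camera("top");f=c["frame"].astype(int);hsv=cv2.cvtColor(c["frame"],cv2.COLOR_RGB2HSV)
    m=((hsv[...,0]<11)&(hsv[...,1]>190)&(hsv[...,2]>140)).astype(np.uint8)
    m=cv2.morphologyEx(m,cv2.MORPH_CLOSE,np.ones((5,5)));n,l,s,_=cv2.connectedComponentsWithStats(m)
    i=1+s[1:,4].argmax();v,u=np.nonzero(l==i);r=cv2.minAreaRect(np.c_[u,v].astype(np.float32))
    P=[atz(c,*p,zp) for p in cv2.boxPoints(r)]
    b=(f.max(2)<45).astype(np.uint8);n,l,s,_=cv2.connectedComponentsWithStats(b)
    b=[(s[k],l==k) for k in range(1,n) if s[k,4]>150]
    return c,r,np.mean(P,0),np.array(P),b
if __name__=="__main__":
    c,r,p,P,b=meas(.057);print(r,p,P)
    for s,m in b:
        v,u=np.nonzero(m);q=cv2.minAreaRect(np.c_[u,v].astype(np.float32));B=np.array([atz(c,*x,.05) for x in cv2.boxPoints(q)]);print(s,q,B.mean(0),B)
E
python3 m.py
```

```text
Traceback (most recent call last):
  File "m.py", line 12, in <module>
    c,r,p,P,b=meas(.057);print(r,p,P)
              ~~~~^^^^^^
  File "m.py", line 6, in meas
    i=1+s[1:,4].argmax();v,u=np.nonzero(l==i);r=cv2.minAreaRect(np.c_[u,v].astype(np.float32))
        ~~~~~~~~~~~~~~^^
ValueError: attempt to get argmax of an empty sequence
```

```bash
python3 -c "
import cv2;f=cv2.imread('pics/top.png');print(f[220:236:5,276:292:4,::-1].tolist(),cv2.cvtColor(f,cv2.COLOR_BGR2HSV)[220:236:5,276:292:4].tolist(),f[300,330],f[150,250])"
sed -i 's/hsv\[...,0\]<11)&(hsv\[...,1\]>190)&(hsv\[...,2\]>140/hsv[...,0]<14)\&(hsv[...,1]>185)\&(hsv[...,2]>110/' m.py; python3 m.py
```

```text
[[[201, 112, 55], [188, 103, 51], [124, 74, 45], [202, 110, 53]], [[121, 73, 45], [194, 107, 53], [201, 109, 54], [119, 71, 43]], [[202, 112, 55], [157, 90, 49], [163, 92, 48], [201, 109, 53]], [[126, 75, 47], [203, 112, 56], [192, 106, 51], [103, 66, 45]]] [[[12, 185, 201], [11, 186, 188], [11, 162, 124], [11, 188, 202]], [[11, 160, 121], [11, 185, 194], [11, 186, 201], [11, 163, 119]], [[12, 186, 202], [11, 175, 157], [11, 180, 163], [11, 188, 201]], [[11, 160, 126], [11, 185, 203], [12, 187, 192], [11, 144, 103]]] [38 39 41] [ 70 187 203]
((282.25, 230.24996948242188), (33.01432800292969, 31.03812026977539), 54.462318420410156) [0.52951082 0.01352154 0.057     ] [[ 0.53553807  0.0500508   0.057     ]
 [ 0.56656931  0.00959212  0.057     ]
 [ 0.5232577  -0.02296553  0.057     ]
 [ 0.49267822  0.01740877  0.057     ]]
[308 281  48  38 588] ((331.7200012207031, 298.96002197265625), (11.600000381469727, 52.40000534057617), 53.13010025024414) [ 0.42081122 -0.07011513  0.05      ] [[ 0.40194242 -0.0306845   0.05      ]
 [ 0.45418806 -0.09802128  0.05      ]
 [ 0.43955068 -0.10952559  0.05      ]
 [ 0.38756372 -0.04222916  0.05      ]]
```

>>> play_rows --steps '[[[0,0,0,0,0,-0.11,0],[0,0,0,0,0,-0.11,0],[0.035,-0.02,0,0,0,0,0],[0.035,-0.02,0,0,0,0,0],[0.035,-0.02,0,0,0,0,0],[0.035,-0.02,0,0,0,0,0],[0.035,-0.02,0,0,0,0,0],[0.035,-0.02,0,0,0,0,0],[0.035,-0.02,0,0,0,0,0],[0.035,-0.02,0,0,0,0,0],[0.035,-0.02,0,0,0,0,0],[0.035,-0.02,0,0,0,0,0]]]' --force 20

```text
time_s: 1.9
tool_pos: [0.4298, -0.2167, 0.2229]
tool_rot: [179.9, 0.0, 37.5]
force: [0.6, 0.4, 0.0]
grip_width: 0.0028
grasp_force: 0.0
```

>>> play_rows --steps '[[[0.034,-0.0203,0,0,0,0,0],[0.034,-0.0203,0,0,0,0,0],[0.034,-0.0203,0,0,0,0,0],[0.034,-0.0203,0,0,0,0,0],[0.034,-0.0203,0,0,0,0,0],[0.034,-0.0203,0,0,0,0,0],[0,0,0.045,0,0,0,0],[0,0,0.045,0,0,0,0],[0,0,0,0,0,0,0],[0,0,0,0,0,0,0]]]'

```text
time_s: 2.9
tool_pos: [0.5171, 0.0025, 0.133]
tool_rot: [-180.0, 0.0, 37.5]
force: [0.7, -0.1, 1.0]
grip_width: 0.0007
grasp_force: 0.0
```

Run:
```python
from h import *
o=get_obs();print(o["tool_pos"],o["force"],o["grip_width"])
c=read_camera("wrist");cv2.imwrite("pics/w1.png",c["frame"][:,:,::-1])
c=read_camera("scene");cv2.imwrite("pics/s1.png",cv2.resize(c["frame"][100:310,170:450,::-1],None,fx=2.8,fy=2.8))
```

```text
[0.51712503 0.00252093 0.13301035] [ 0.69870748 -0.12775604  0.99943042] 0.0006575215337090899
```

View pics/w1.png

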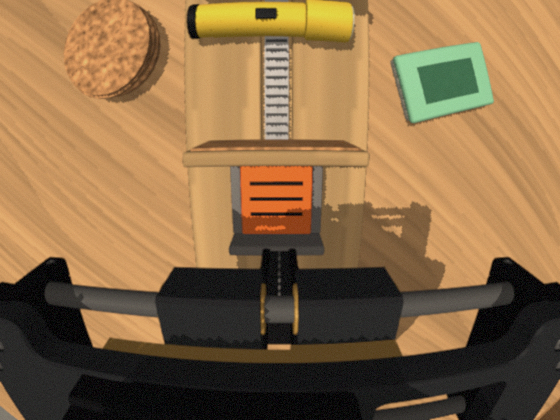

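View pics/s1.png

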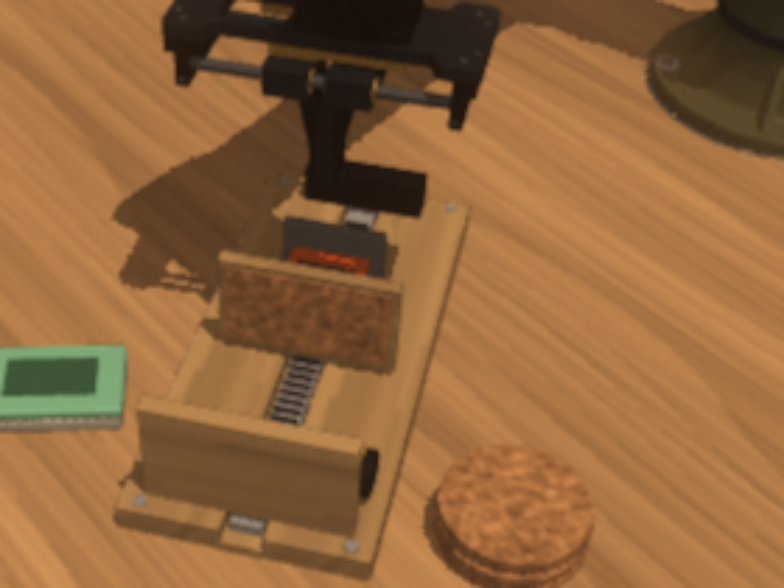

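The wrist view shows the pad at (277,198), with the ridge's inner top edge near (277,235) and the plate's near (277,165). The closed fingers are on the centre line. I project these points to confirm the offset.

Run:
```python
from h import *
c=read_camera("wrist");K=np.array(c["intrinsics"]);V=np.array(c["view"]);R=V[:3,:3];o=-R.T@V[:3,3]
t=get_obs()["tool_pos"];a=np.radians(37.5);U=np.array([np.cos(a),np.sin(a)]);W=np.array([np.sin(a),-np.cos(a)])
def at(u,v,z):
    x,y=u-K[0,2],v-K[1,2];r=np.hypot(x,y);th=r/K[0,0];d=R.T@np.array([x/r*np.sin(th),-y/r*np.sin(th),-np.cos(th)])
    p=o+d*(z-o[2])/d[2];q=p[:2]-t[:2];return p.round(4),(q@U).round(4),(q@W).round(4)
for n,u,v,z in(("ridge in",277,235,.075),("plate in",277,165,.095),("padL",240,210,.057),("padR",313,210,.057),("line mid",277,198.5,.057),("ridgeL",231,250,.075),("ridgeR",324,250,.075)):print(n,at(u,v,z))
```

```text
ridge in (array([ 5.141e-01, -2.000e-04,  7.500e-02]), np.float64(-0.0056), np.float64(-0.0011))
plate in (array([0.5579, 0.0331, 0.095 ]), np.float64(0.0495), np.float64(-0.0009))
padL (array([0.5075, 0.031 , 0.057 ]), np.float64(0.0082), np.float64(-0.0299))
padR (array([ 0.5419, -0.0141,  0.057 ]), np.float64(0.008), np.float64(0.0269))
line mid (array([0.5323, 0.0137, 0.057 ]), np.float64(0.0173), np.float64(-0.001))
ridgeL (array([0.4832, 0.0199, 0.075 ]), np.float64(-0.0178), np.float64(-0.0358))
ridgeR (array([ 0.5258, -0.0359,  0.075 ]), np.float64(-0.018), np.float64(0.0343))
```

>>> play_rows --steps '[[[0.005,-0.001,0.03,0,0,0,0],[0,0,0.03,0,0,0,0],[0,0,0.01,0,0,0,0],[0,0,0.006,0,0,0,0],[0,0,0.004,0,0,0,0],[0,0,0.003,0,0,0,0],[0,0,0.002,0,0,0,0],[0,0,0,0,0,0,0],[0,0,0,0,0,0,0]]]'

```text
time_s: 3.95
tool_pos: [0.5228, 0.0075, 0.0504]
tool_rot: [179.9, -0.2, 37.5]
force: [-2.8, 1.8, 8.4]
grip_width: 0.0002
grasp_force: 4.6
```

>>> play_rows --steps '[[[0,0,0.003,0,0,0,0],[0,0,0,0,0,0,0],[0,0,0,0,0,0,0]]]'

```text
time_s: 4.25
tool_pos: [0.5252, 0.0092, 0.0501]
tool_rot: [179.8, -0.5, 37.5]
force: [-3.8, 4.2, 22.7]
grip_width: 0.0003
grasp_force: 11.3
```

>>> play_rows --steps '[[[-0.005,0,0,0,0,0,0],[-0.006,0,0,0,0,0,0],[-0.006,0,0,0,0,0,0],[-0.006,0,0,0,0,0,0],[-0.006,0,0,0,0,0,0],[-0.006,0,0,0,0,0,0],[-0.006,0,0,0,0,0,0],[-0.006,0,0,0,0,0,0],[-0.006,0,0,0,0,0,0]]]'

```text
time_s: 5.15
tool_pos: [0.4838, -0.0226, 0.05]
tool_rot: [179.7, -0.5, 37.6]
force: [-3.6, 7.1, 22.9]
grip_width: 0.0006
grasp_force: 12.0
```

>>> play_rows --steps '[[[-0.006,0,0,0,0,0,0],[-0.006,0,0,0,0,0,0],[-0.006,0,0,0,0,0,0],[-0.006,0,0,0,0,0,0],[-0.006,0,0,0,0,0,0],[-0.005,0,0,0,0,0,0]]]'

```text
time_s: 5.75
tool_pos: [0.4558, -0.0442, 0.05]
tool_rot: [179.7, -0.5, 37.6]
force: [-4.3, 8.3, 26.4]
grip_width: 0.0004
grasp_force: 13.3
```

Run:
```python
from h import *
c=read_camera("scene");cv2.imwrite("pics/s2.png",cv2.resize(c["frame"][130:310,200:400,::-1],None,fx=3.3,fy=3.3))
```

```text
(no output)
```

View pics/s2.png

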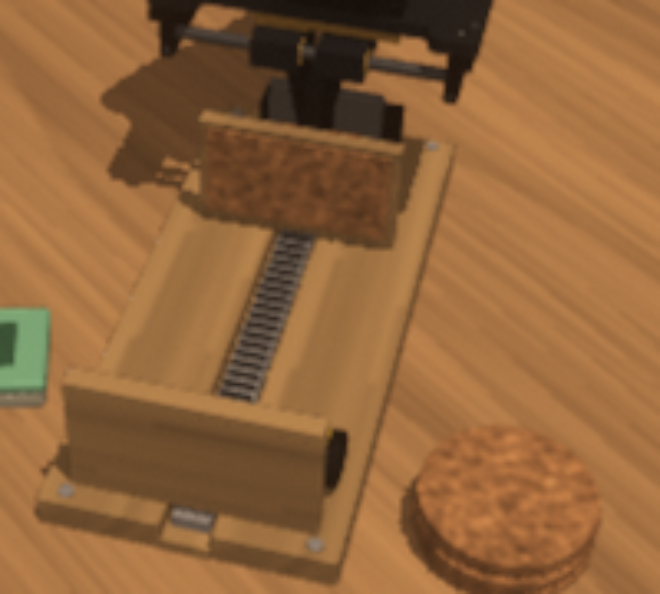

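The jaw has followed, with its plate now at about (300,180) in the crop. I keep pushing until the end stop shows in the force.

>>> play_rows --steps '[[[-0.005,0,0,0,0,0,0],[-0.005,0,0,0,0,0,0],[-0.004,0,0,0,0,0,0],[0,0,0,0,0,0,0]]]'

```text
time_s: 6.2
tool_pos: [0.448, -0.0528, 0.0501]
tool_rot: [179.5, -0.8, 37.5]
force: [5.0, 8.6, 15.5]
grip_width: 0.0007
grasp_force: 7.8
```

>>> play_rows --steps '[[[-0.003,0,0.001,0,0,0,0],[-0.003,0,0,0,0,0,0],[0,0,0,0,0,0,0],[0,0,0,0,0,0,0]]]'

```text
time_s: 6.6
tool_pos: [0.4475, -0.0533, 0.05]
tool_rot: [179.4, -1.3, 37.7]
force: [13.5, 16.0, 11.9]
grip_width: 0.0003
grasp_force: 13.2
```

>>> play_rows --steps '[[[0.002,0,-0.006,0,0,0,0],[0.002,0,-0.006,0,0,0,0],[0.001,0,-0.008,0,0,0,0],[0,0,-0.01,0,0,0,0],[0,0,-0.02,0,0,0,0],[0,0,-0.04,0,0,0,0],[0,0,-0.04,0,0,0,0],[-0.02,0,-0.03,0,0,0,0],[0,0,-0.03,0,0,0,0],[0,0,0,0,0,0,0]]]'

```text
time_s: 7.6
tool_pos: [0.4261, -0.0692, 0.2391]
tool_rot: [179.4, -0.3, 37.4]
force: [-0.6, -0.1, 1.7]
grip_width: 0.0003
grasp_force: 0.0
```

Run:
```python
from h import *
o=get_obs();print(o["tool_pos"],o["force"])
c=read_camera("wrist");cv2.imwrite("pics/w3.png",c["frame"][:,:,::-1])
c=read_camera("scene");cv2.imwrite("pics/s3.png",cv2.resize(c["frame"][130:310,200:400,::-1],None,fx=3.3,fy=3.3))
```

```text
[ 0.42605394 -0.06923222  0.23909351] [-0.57936018 -0.09599574  1.66563381]
```

View pics/w3.png

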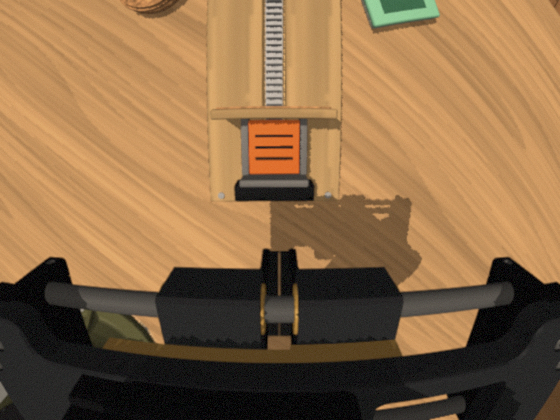

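View pics/s3.png

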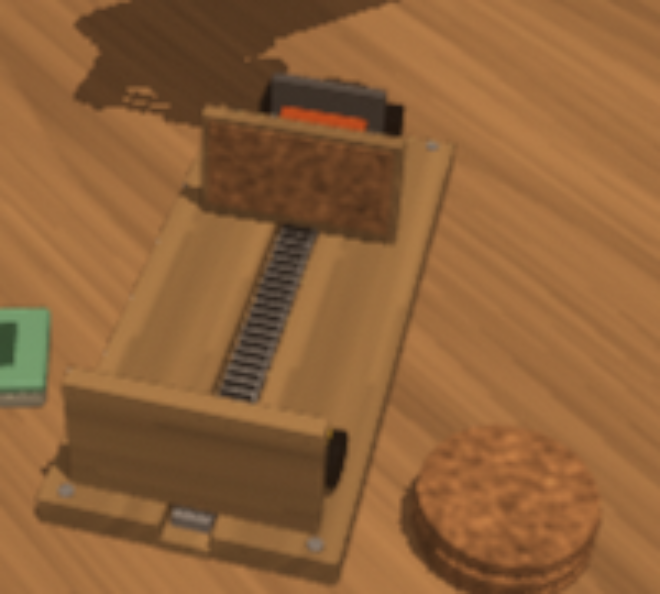

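The wrist view shows the ridge at (275,183) against the black block at (275,192) with no visible gap, and the pad mid-line at (274,147). The scene view shows the torch, tin and coasters unmoved. One numeric check of the distance follows.

Run:
```python
from h import *
c=read_camera("wrist");K=np.array(c["intrinsics"]);V=np.array(c["view"]);R=V[:3,:3];o=-R.T@V[:3,3]
a=np.radians(37.5);U=np.array([np.cos(a),np.sin(a)])
def at(u,v,z):
    x,y=u-K[0,2],v-K[1,2];r=np.hypot(x,y);th=r/K[0,0];d=R.T@np.array([x/r*np.sin(th),-y/r*np.sin(th),-np.cos(th)])
    return ((o+d*(z-o[2])/d[2])[:2]@U).round(4)
B=np.array([.4208,-.0701])@U
print("cam",o[:2]@U,"pad",at(274,147,.058),"base end",at(222,198,.02),at(328,197,.02),"block out",at(274,200,.05),"block c(top cam)",B)
print("pad y est",at(274,147,.058)-at(328,198,.02)-.172)
for n,z in(("torch",.037),("mint_tin",.022),("coasters",.031)):
    c=read_camera("scene" if n=="coasters" else "top");r=silhouettes("scene" if n=="coasters" else "top",n)
    if r:v,u=np.nonzero(r[0]["pixels"]);print(n,atz(c,u.mean(),v.mean(),z))
f=read_camera("wrist")["frame"];print(f[170:206:2,300].tolist())
```

```text
cam 0.3770625659890844 pad 0.3409 base end 0.2758 0.2767 block out 0.2812 block c(top cam) 0.29116890942104046
pad y est -0.10660000000000003
torch [0.63990119 0.10062518 0.037     ]
[[216, 101, 34], [105, 62, 47], [64, 60, 55], [65, 61, 58], [102, 92, 86], [129, 121, 111], [126, 117, 109], [104, 100, 91], [38, 32, 32], [26, 26, 26], [30, 28, 29], [23, 15, 18], [14, 15, 14], [19, 16, 18], [28, 24, 25], [105, 79, 54], [122, 90, 59], [166, 122, 78]]
```

```bash
python3 -c "
from cell import *
print(sign_off())"
```

```text
the job is handed in; nothing more can be done
None
```

The job is handed in: with the release pad held fully down, I pushed the jaw home against the black block (measured about 60 mm from pad centre to the block's outer edge, as expected), then let the pad up and moved clear; the torch measured within about 1 mm of where it was, and the tin and coasters looked unmoved.

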